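# Load the centrifuge rotor in balanced pairs

## Robot

A 6-joint arm with a two-finger parallel gripper is mounted at the origin on a cart in front of the work surface, level with it; the furniture and walls round the work are solid. World frame = base frame: x ahead of the robot, y to its left, z up, the work surface at z = 0. Lengths are in m, angles in rad, forces in N, time in s.
With the tool pointing down it reaches from about 0.35 to 0.775 m from the base axis. Payload 5.5 kg.
Tool frame: the origin (TCP) lies at the very end of the fingers, on their centre line; the grasp point (between the pads) lies 19 mm behind it; z points along the fingers, y is the line along which they close (so a half turn about z gives the same grasp; the last joint's range is limited). The gripper opens to 85 mm and grips with 20 to 120 N. Pads are 22 mm wide; open, the fingers measure 114 mm over their backs; the gripper's body (76 mm by 85 mm) begins 54 mm behind the grasp point. The pads swing forward as they close: fully open they stand 13 mm farther back than shut.
Start: joints at [1.081, 0.313, 0.046, 1.304, 0, 1.431], TCP at [0.197, 0.54, 0.231] pointing down, gripper open.
Joint ranges: [-2.76, 2.76], [-0.86, 1.69], [-1.03, 1.26], [-2.2, 2.34], [-1.47, 1.5], [-3.14, 3.14]. Speed limits (rad/s): [2.57, 2.57, 3.14, 3.14, 3.14, 3.14].

## Interface

Orientations are given as a unit quaternion [w, x, y, z].
In Python, from workcell import env, cams, ticket, spotter gives the robot as it stands.
- The arm moves only by the tool jog_arm, never from a script. Its argument "increments" is a list that holds one entry, the list of rows, each a list of 7 numbers: the shift along the tool's x, y, z in units of 0.25 m (1.0 is 0.25 m), then the turn, a rotation vector about the tool's x, y, z in units of 180 degrees (1.0 is 180 degrees), then the closure in counts, from 0 (fully open) to 255 (shut). A call has 1 to 20 rows; each row shifts and turns the commanded pose from where the row before left it, along the tool's axes as they then stand; what a row does not reach is not made up. A row lasts 1/10 s, in which the tool goes at most 50 mm and 8.59 degrees, less where a joint would pass 70% of its speed; a pose out of reach is approached as far as the arm can. A call with a number of a shift or a turn outside -1 to 1 is refused whole. A call with a gripper value outside its range is refused whole. The fingers move at their own pace and stop on an object; "force" is the grip in N (left out, the last holds). Time passes only in rows, so rows that do not move let the fingers close. It gives the time, the measured TCP pose, the force, the opening and the grip force at its end, in the units of the state.
- env.get_state(): the state, without advancing time (a new reading comes with each control period).
- cams.read_camera(name): name is "scene" or "top" or "wrist"; returns a dict with "pixels" (400x640x3 uint8, red, green, blue), "fx", "fy", "cx", "cy" (pixels), "xyz" and "attitude" of the camera in the world; the wrist camera has in their place "mount" (4x4, takes a point from camera to tool coordinates, whose origin is the TCP and whose axes are the flange's). Camera axes: x right, y down, z forward; pixel columns grow to the right and rows downward; lengths in m; the calibration is good to about 2 mm. A picture is of the moment at which its call begins: read the wrist's pose just before it. There is no depth.
- ticket.hand_in(): hands the job in; it is judged then, once.
Trained networks look in the newest picture that a camera, given by its name, has taken for a name from the list of things; names that differ only in an ending like _2 or _b are one class to them, and where a whole thing is asked for, a point or a joint stands for the part that bears it (a point fixed in the world has none). Each returns a list of dicts, best first, with "conf" (0 to 1); they miss things now and then, are a little off and sometimes report something else, mostly with a low value. They report only what shows in the picture. A call takes as long as a camera call. They do not tell look-alikes from the thing itself.
- spotter.find_in(target, camera): "uv" ([column, row] in pixels, amid what is visible of it).
- spotter.cut_out(target, camera): "region" (400x640 bool, what is visible of it) and "uv" ([column, row] in pixels, amid what is visible of it).
- spotter.landmark_of(target, camera): "uv" ([column, row] in pixels: a listed point, or the origin of a listed thing).
The state is a dict: "clock": time; "joint_pos": joint angles; "qvel": joint speeds; "tau": joint torques, N m; "tcp_pos": TCP position; "orientation": TCP orientation; "wrist_force": force on the tool from outside, world axes, zero at the start; "ft_torque": the same for the moment, N m; "finger_gap": finger opening in m; "grip_force": force on a finger pad.
Only numpy, scipy, OpenCV 4.12 (cv2) and the standard library are available. Lean on these libraries where they do the work, as an engineer would, in place of code of your own. Each camera call takes 0.05 s, during which the arm holds its last target. There are 200 camera calls.

## Task

Load the centrifuge so that it will run balanced: put the four capped tubes from the grey rack, foot first, into the empty holders of the rotor, so that every tube stands directly opposite (across the axis from) the other tube of its own kind - tall opposite tall, medium opposite medium, short opposite short (the kinds also differ in their caps). Leave the two tubes that are already in the rotor in their holders, seat every tube fully down, and let go of everything.

Things in the scene. Friction and masses are not known exactly. Their poses are not given: they have to be found in the camera images.
- rotor: Rotor with 6 dark upright sleeves (holders): bore 17.8 mm, 50 mm deep, rims 26 mm across, on a 65 mm radius at 0, 60, .. 300 degrees from its x axis towards y; a holder is paired with the one 180 degrees on. Origin on its vertical axis at the holders' inner floor level, 56 mm above the worktop; mouths 50 mm above it. Turns on its spindle with slight friction (0.04 N m), a push can turn it.
- rack: Grey plastic tube rack, fixed, 72 (x) by 226 (y) by 50 mm high, two rows of nine holes; origin centre of its underside. The four tubes to load stand in the row x = -15 mm, at y = -69, -23, 23 and 69 mm, in any order, feet 6 mm above the worktop, tops 41 to 76 mm above the rack. The other row is empty.
- tall_a: Tall tube that already stands in the rotor: 120 mm high overall, pale grey body 16 mm in diameter, white ribbed screw cap 28 mm in diameter and 16 mm high. Origin at the tip of its conical foot (foot 7 mm wide, reaching full width 12 mm up), z along the tube to the cap. 25 g. It stays.
- mid_a: Medium tube that already stands in the rotor: 102 mm high overall, pale grey body 16 mm in diameter, white stopper no wider than the body whose top 7 mm narrow to a 9 mm knob. Origin at the tip of its conical foot, z along the tube to the stopper. 25 g. It stays.
- tall_b: Tall tube in the rack, same as tall_a (120 mm high, broad ribbed 28 mm cap, 16 mm high). Origin at the tip of its foot, z to the cap.
- mid_b: Medium tube in the rack, same as mid_a (102 mm high, narrow 9 mm knob on top of the 16 mm stopper). Origin at the tip of its foot, z to the stopper.
- short_a: Short tube in the rack: 85 mm high overall, pale grey body 16 mm in diameter, smooth flat white cap 19 mm in diameter and 14 mm high. Origin at the tip of its conical foot (7 mm wide, full width 12 mm up), z to the cap. 25 g.
- short_b: Short tube in the rack, same as short_a (85 mm high, smooth flat 19 mm cap). Origin at the tip of its foot, z to the cap.
- centrifuge: Small round white centrifuge that carries the rotor, fixed; origin under the bowl's centre, x to the back. Body 238 mm wide, bowl rim 100 mm above the worktop (6 mm below the holders' mouths). Clear lid stays open, leaning back from x = +140 mm, up to 330 mm high; control nose in front. The hub disc lies below the mouths; a 22 mm hub nut rises 6 mm above them.
There are look-alikes about, which are no part of the job. What is shaped like the short_a but orange is not meant.

How it is judged:
By the outcome, as a careful person would: the job done as asked, in the order asked, and still so for the second after the job is handed in, with the robot touching nothing.
It also fails if it takes over 112 s, if anything falls off the work surface, if the arm or the gripper's body presses on something with over 40 N, if the wrist force passes 120 N, or if a joint passes its speed limit or range.

## Working session

There is one attempt and no reset: what is moved stays moved. The work goes in short steps, Python scripts to look and compute and a tool call to move; the robot and the scene stay as the last step left them, time stands still between calls to the robot, and variables do not carry over. Pictures are saved under pics/ and viewed, at most 14 in all, crops included, and the job is handed in when it is done.

Besides the shell and the picture viewer there is one more tool, called after "Emit:" by a JSON object that holds its "name" and its "arguments", one argument or row to a line. jog_arm: Moves the arm, as the interface text tells. Shifts and turns lie within -1 to 1; 1 stands for 0.25 m of shift or 180 degrees of turn. Its arguments: {"type":"object","properties":{"increments":{"type":"array"},"force":{"type":"number"}},"required":["increments"]}

```bash
ls; mkdir -p pics
python3 - <<'E'
from workcell import env,cams,ticket,spotter
import cv2,numpy as np
s=env.get_state(); print({k:np.round(v,3).tolist() for k,v in s.items()})
for n in ("scene","top","wrist"):
    c=cams.read_camera(n); cv2.imwrite(f"pics/{n}0.png",c["pixels"][:,:,::-1])
    print(n,{k:np.round(v,4).tolist() for k,v in c.items() if k!="pixels"})
    for t in ("rotor","rack","tall_a","mid_a","short_a","centrifuge"):
        print(t,[(np.round(d["uv"]).tolist(),round(d["conf"],2)) for d in spotter.landmark_of(t,n)])
E
```

```text
pics
{'clock': 0.0, 'joint_pos': [1.081, 0.314, 0.045, 1.304, -0.0, 1.431], 'qvel': [0.0, 0.001, -0.0, -0.001, 0.002, 0.0], 'tau': [-0.002, -48.063, 29.853, 0.019, -0.0, -0.0], 'tcp_pos': [0.197, 0.54, 0.23], 'orientation': [-0.0, 0.174, 0.985, -0.001], 'wrist_force': [-0.517, 0.008, -0.047], 'ft_torque': [0.02, -0.039, -0.025], 'grip_force': 0.0, 'finger_gap': 0.085}
scene {'fx': 395.5964, 'fy': 395.5964, 'cx': 319.2809, 'cy': 206.2364, 'xyz': [-0.074, -0.3261, 0.5894], 'attitude': [-0.3802, 0.7508, -0.4848, 0.2382]}
rotor []
rack [([394.0, 286.0], 0.93)]
tall_a [([361.0, 276.0], 0.9)]
mid_a [([279.0, 213.0], 0.69), ([429.0, 297.0], 0.57)]
short_a [([403.0, 289.0], 0.55), ([382.0, 284.0], 0.49)]
centrifuge [([280.0, 214.0], 0.82)]
top {'fx': 488.3125, 'fy': 488.3125, 'cx': 325.8687, 'cy': 202.1775, 'xyz': [0.2996, -0.0161, 1.3665], 'attitude': [0.0586, -0.6983, 0.7106, -0.0634]}
rotor [([286.0, 182.0], 0.63), ([424.0, 229.0], 0.48)]
rack [([396.0, 221.0], 0.8)]
tall_a [([376.0, 227.0], 0.63), ([397.0, 221.0], 0.61), ([267.0, 203.0], 0.55)]
mid_a [([422.0, 227.0], 0.49), ([272.0, 165.0], 0.46), ([390.0, 228.0], 0.39)]
short_a [([394.0, 226.0], 0.62), ([410.0, 256.0], 0.56), ([407.0, 227.0], 0.52)]
centrifuge [([288.0, 190.0], 0.65)]
wrist {'fx': 316.0278, 'fy': 316.0278, 'cx': 317.8301, 'cy': 198.3371, 'mount': [[0.0008, -0.9572, -0.2893, 0.0742], [1.0, 0.0011, -0.0007, 0.0004], [0.001, -0.2893, 0.9572, -0.1427], [0.0, 0.0, 0.0, 1.0]]}
rotor []
rack []
tall_a []
mid_a []
short_a []
centrifuge []
```

Run:
```python
import cv2
a=cv2.imread("pics/top0.png"); cv2.imwrite("pics/top0z.png",cv2.resize(a[120:290,220:460],None,fx=3.3,fy=3.3,interpolation=cv2.INTER_CUBIC))
a=cv2.imread("pics/scene0.png"); cv2.imwrite("pics/scene0z.png",cv2.resize(a[130:330,200:460],None,fx=3,fy=3,interpolation=cv2.INTER_CUBIC))
```

```text
(no output)
```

View pics/top0z.png

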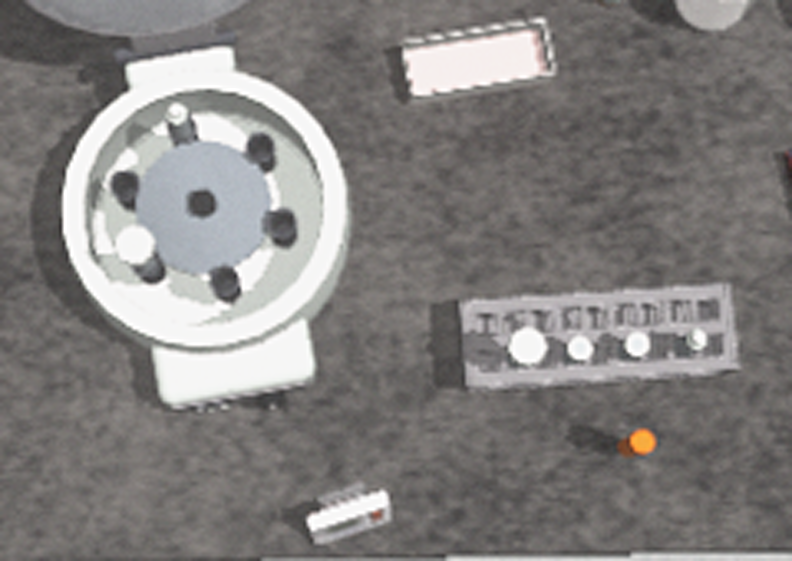

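View pics/scene0z.png

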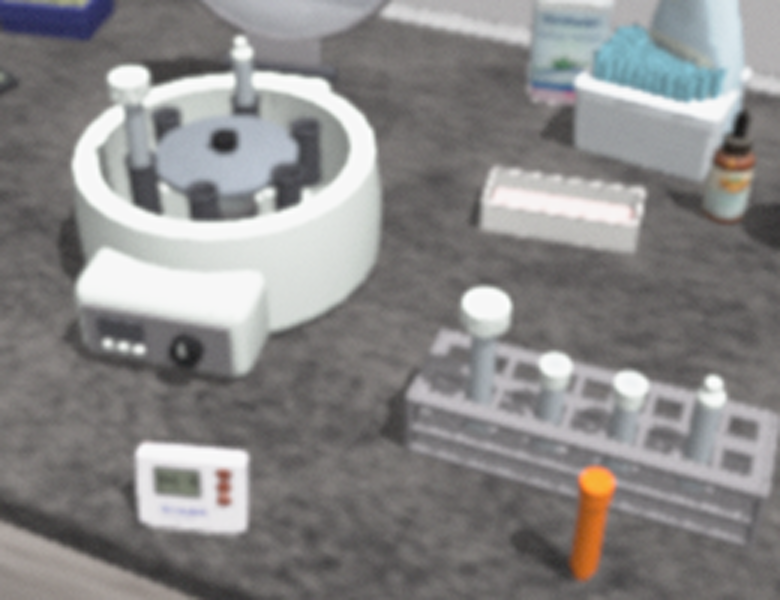

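The top view shows the rack row, from +y to -y (zoomed px): tall (528,346), short (580,348), short (638,343) and mid (697,340). In the rotor, tall_a is at (135,243), mid_a at (178,113) and the hub nut at (202,203). The orange look-alike stands in front of the rack.

```bash
cat > h.py <<'E'
import numpy as np,cv2
from scipy.spatial.transform import Rotation as R
from workcell import env,cams,ticket,spotter
def rot(q): return R.from_quat([q[1],q[2],q[3],q[0]]).as_matrix()
def pose(c,s=None):
    if "mount" in c:
        T=np.eye(4);T[:3,:3]=rot(s["orientation"]);T[:3,3]=s["tcp_pos"]; return T@c["mount"]
    T=np.eye(4);T[:3,:3]=rot(c["attitude"]);T[:3,3]=c["xyz"]; return T
def ray(c,T,uv,z):
    d=T[:3,:3]@[(uv[0]-c["cx"])/c["fx"],(uv[1]-c["cy"])/c["fy"],1]; o=T[:3,3]
    return o+d*(z-o[2])/d[2]
def proj(c,T,p):
    q=(np.asarray(p)-T[:3,3])@T[:3,:3]; return np.array([q[0]/q[2]*c["fx"]+c["cx"],q[1]/q[2]*c["fy"]+c["cy"]])
def shot(n):
    s=env.get_state(); c=cams.read_camera(n); return c,pose(c,s),s
def move(target,yawdeg=None):
    """units for jog: shift in tool axes from present pose to world target"""
    s=env.get_state(); M=rot(s["orientation"]); return (M.T@(np.array(target)-s["tcp_pos"]))/0.25
E
python3 - <<'E'
from h import *
c,T,s=shot("top")
f=lambda u,v,z:print(np.round(ray(c,T,[u/3.3+220,v/3.3+120],z),3))
print("rack: t s s m")
for u,v,z in((528,346,.126),(580,348,.091),(638,343,.091),(697,340,.108)):f(u,v,z)
print("hub,tall,mid")
for u,v,z in((202,203,.112),(135,243,.176),(178,113,.158)):f(u,v,z)
print("holders")
for u,v in((262,146),(283,222),(228,280),(147,265),(124,184)):f(u,v,.106)
f(642,442,.085)
E
```

```text
rack: t s s m
[ 0.455 -0.164  0.126]
[ 0.457 -0.21   0.091]
[ 0.46  -0.256  0.091]
[ 0.459 -0.3    0.108]
hub,tall,mid
[0.575 0.09  0.112]
[0.531 0.135 0.176]
[0.637 0.104 0.158]
holders
[0.623 0.042 0.106]
[0.56  0.026 0.106]
[0.514 0.07  0.106]
[0.527 0.134 0.106]
[0.593 0.153 0.106]
[ 0.382 -0.257  0.085]
```

Emit:
{"name": "jog_arm", "arguments": {
  "increments": [
    [[0,0,-0.03,0,0,0.043,0],[0,0,-0.03,0,0,0.043,0],[0,0,-0.03,0,0,0.043,0],[0,0,-0.03,0,0,0.043,0],[0,0,-0.03,0,0,0.043,0],[0,0,-0.03,0,0,0.043,0],[0,0,-0.03,0,0,0.043,0],[0,0,-0.03,0,0,0.043,0],[0,0,-0.03,0,0,0.043,0]]
  ],
  "force": 40
}}

```text
clock: 2.0
tcp_pos: [0.1971, 0.5402, 0.2992]
orientation: [-0.0, 0.707, 0.707, 0.0]
wrist_force: [-0.0, 0.2, 0.5]
finger_gap: 0.0855
grip_force: 0.0
```

Run:
```python
from h import *
s=env.get_state(); print(s["tcp_pos"],s["joint_pos"],rot(s["orientation"]).round(3)); print(move([0.555,0.06,0.31]))
```

```text
[0.1970784  0.54019526 0.29915257] [ 1.08140365e+00  3.06190813e-01  2.00932823e-01  1.46539101e+00
 -1.56308459e-05  2.65257628e+00] [[ 0.  1.  0.]
 [ 1. -0.  0.]
 [ 0.  0. -1.]]
[-1.92023682  1.43241268 -0.04350647]
```

Emit:
{"name": "jog_arm", "arguments": {
  "increments": [
    [[-0.12,0.09,-0.003,0,0,0,0],[-0.12,0.09,-0.003,0,0,0,0],[-0.12,0.09,-0.003,0,0,0,0],[-0.12,0.09,-0.003,0,0,0,0],[-0.12,0.09,-0.003,0,0,0,0],[-0.12,0.09,-0.003,0,0,0,0],[-0.12,0.09,-0.003,0,0,0,0],[-0.12,0.09,-0.003,0,0,0,0],[-0.12,0.09,-0.003,0,0,0,0],[-0.12,0.09,-0.003,0,0,0,0],[-0.12,0.09,-0.003,0,0,0,0],[-0.12,0.09,-0.003,0,0,0,0],[-0.12,0.09,-0.003,0,0,0,0],[-0.12,0.09,-0.003,0,0,0,0],[-0.12,0.09,-0.003,0,0,0,0],[-0.12,0.09,-0.003,0,0,0,0],[0,0,0,0,0,0,100]]
  ]
}}

```text
clock: 3.7
tcp_pos: [0.562, 0.0585, 0.3099]
orientation: [0.0, 0.707, 0.707, -0.0]
wrist_force: [0.7, 0.1, -0.6]
finger_gap: 0.0732
grip_force: 0.0
```

Run:
```python
from h import *
c,T,s=shot("wrist"); print(s["tcp_pos"],s["joint_pos"].__repr__(),s["finger_gap"])
cv2.imwrite("pics/w1.png",c["pixels"][:,:,::-1]); np.savez("w1.npz",T=T,**c)
```

```text
[0.56202912 0.058532   0.30985804] array([-3.77954005e-02,  2.86323056e-01,  1.99706969e-01,  1.48371952e+00,
       -9.08544125e-04,  1.53259315e+00]) 0.07323494652926393
```

View pics/w1.png

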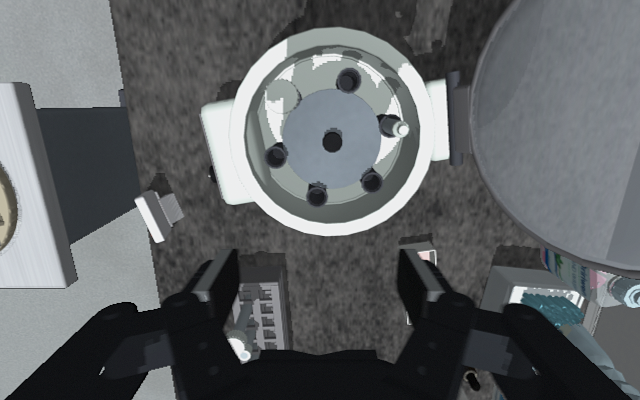

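The wrist view shows the rotor with its hub nut at (332,140). The empty holders are at (347,79), (276,155), (317,195) and (371,181). The tall cap is at (283,96) and the mid knob at (400,129). I'll overlay a model fit to refine this.

```bash
cat > fit.py <<'E'
from h import *
from scipy.optimize import least_squares
d=np.load("w1.npz"); c={k:d[k] for k in("fx","fy","cx","cy","pixels")}; T=d["T"]
obs=[(347,79),(276,155),(317,195),(371,181)]; ang=[75,195,255,315]
pts=lambda p,r,z,a:np.array([p[0]+r*np.cos(a+p[2]),p[1]+r*np.sin(a+p[2]),z])
def res(p):
    e=[proj(c,T,pts(p,.065,.106,np.radians(k*60)))-o for k,o in zip((1,3,4,5),obs)]
    e.append(proj(c,T,pts(p,.065,.158,0))-(401,129)); e.append(proj(c,T,pts(p,.065,.176,np.radians(120)))-(283,96))
    e.append(proj(c,T,(p[0],p[1],.112))-(332,140)); return np.ravel(e)
f=least_squares(res,[.575,.09,.22]); p=f.x; print(p[:2],np.degrees(p[2])); print(f.fun.reshape(-1,2).round(1))
S=5;u0,v0=240,40
im=cv2.resize(c["pixels"][v0:v0+115*1+70,u0:u0+185,::-1],None,fx=4,fy=4,interpolation=cv2.INTER_CUBIC)
S=4
th=np.linspace(0,2*np.pi,60)
for k in range(6):
    h=pts(p,.065,.106,np.radians(60*k)); print(k,h.round(4))
    rs=[(.0089,.106,(0,255,0)),(.013,.106,(0,0,255))] if k not in(0,2) else [(.0045,.158,(0,255,0))] if k==0 else [(.014,.176,(0,255,0))]
    for r,z,col in rs:
        q=np.array([(proj(c,T,[h[0]+r*np.cos(t),h[1]+r*np.sin(t),z])-(u0,v0)+.5)*S-.5 for t in th]).astype(np.int32)
        cv2.polylines(im,[q],True,col,1)
cv2.imwrite("pics/w1z.png",im[:600])
E
python3 fit.py
```

```text
[0.57673538 0.0932078 ] 15.194755933336895
[[ 1.7 -0.2]
 [-1.5  1. ]
 [-0.6  1. ]
 [ 1.   0.6]
 [ 2.1 -0.7]
 [-2.4 -1.5]
 [-0.1  1.1]]
0 [0.6395 0.1102 0.106 ]
1 [0.5933 0.156  0.106 ]
2 [0.5306 0.139  0.106 ]
3 [0.514  0.0762 0.106 ]
4 [0.5601 0.0304 0.106 ]
5 [0.6229 0.0474 0.106 ]
```

View pics/w1z.png

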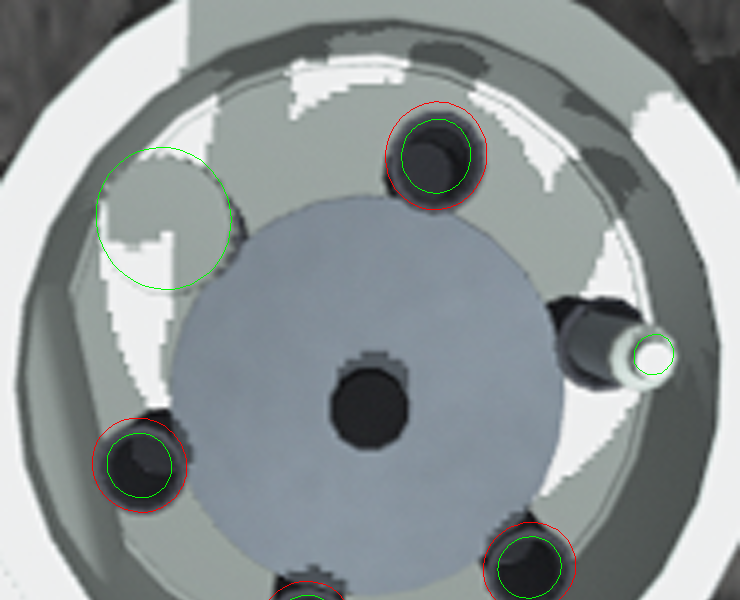

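Fit overlay matches to about 1 mm. So mid goes to holder 3 (0.514,0.076), tall to holder 5 (0.623,0.047), and the shorts to holders 1 and 4. Next I look at the rack.

Emit:
{"name": "jog_arm", "arguments": {
  "increments": [
    [[-0.12,-0.035,0,0,0,0,75],[-0.12,-0.035,0,0,0,0,75],[-0.12,-0.035,0,0,0,0,75],[-0.12,-0.035,0,0,0,0,75],[-0.12,-0.035,0,0,0,0,75],[-0.12,-0.035,0,0,0,0,75],[-0.12,-0.035,0,0,0,0,75],[-0.12,-0.035,0,0,0,0,75],[-0.12,-0.035,0,0,0,0,75],[-0.12,-0.035,0,0,0,0,75],[-0.12,-0.035,0,0,0,0,75],[-0.12,-0.035,0,0,0,0,75],[0,0,0,0,0,0,75],[0,0,0,0,0,0,75]]
  ]
}}

```text
clock: 5.15
tcp_pos: [0.4562, -0.2977, 0.3108]
orientation: [-0.0, 0.705, 0.709, 0.0]
wrist_force: [-0.0, -0.6, 0.1]
finger_gap: 0.0604
grip_force: 0.0
```

Run:
```python
from h import *
c,T,s=shot("wrist"); print(s["tcp_pos"],s["finger_gap"])
cv2.imwrite("pics/w2.png",c["pixels"][:,:,::-1]); np.savez("w2.npz",T=T,**c)
for n,p in dict(t=(.455,-.164,.126),s1=(.457,-.21,.091),s2=(.46,-.256,.091),m=(.459,-.3,.108)).items(): print(n,proj(c,T,p).round(1))
```

```text
[ 0.45623914 -0.29774538  0.31077972] 0.060447935558509684
t [317.7  36.4]
s1 [319.4  89.8]
s2 [321.7 132.9]
m [320.7 174.3]
```

View pics/w2.png

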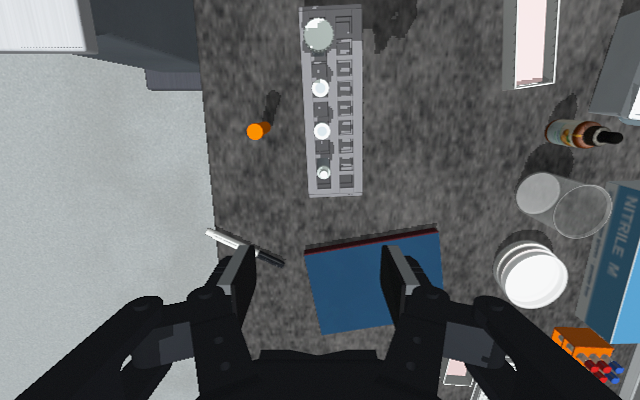

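The wrist view shows the tall cap at (319,34), the shorts at (320,88) and (322,131), and the mid knob at (323,173). These are close to the predictions.

Run:
```python
from h import *
d=np.load("w2.npz"); c={k:d[k] for k in("fx","fy","cx","cy","pixels")}; T=d["T"]
g=cv2.cvtColor(c["pixels"],cv2.COLOR_RGB2GRAY)
for n,(u,v),r,z in(("t",(319,34),19,.126),("s1",(320,88),11,.091),("s2",(322,131),11,.091),("m",(323,173),9,.108)):
    w=(g[v-r:v+r+1,u-r:u+r+1]>165).astype(np.uint8); k,l,st,ce=cv2.connectedComponentsWithStats(w)
    i=1+np.argmax(st[1:,4]); uv=ce[i]+(u-r,v-r)
    print(n,uv.round(1),st[i],ray(c,T,uv,z).round(4), "eye",ray(c,T,(u,v),z).round(4))
```

```text
t [318.   33.4] [  4   3  29  32 701] [ 0.4553 -0.1614  0.126 ] eye [ 0.4562 -0.1619  0.126 ]
s1 [319.7  87.9] [  2   2  19  19 254] [ 0.4574 -0.2081  0.091 ] eye [ 0.4577 -0.2082  0.091 ]
s2 [321.6 131. ] [  2   3  18  17 239] [ 0.4599 -0.254   0.091 ] eye [ 0.4603 -0.2539  0.091 ]
m [323.3 172.9] [  3   3  14  12 116] [ 0.4619 -0.2984  0.108 ] eye [ 0.4616 -0.2985  0.108 ]
```

Emit:
{"name": "jog_arm", "arguments": {
  "increments": [
    [[0.088,0.008,0,0,0,0,75],[0.088,0.008,0.05,0,0,0,75],[0,0,0.1,0,0,0,75],[0,0,0.1,0,0,0,75],[0,0,0.1,0,0,0,75],[0,0,0.1,0,0,0,75],[0,0,0.1,0,0,0,75],[0,0,0.1,0,0,0,75],[0,0,0.1,0,0,0,75],[0,0,0.1,0,0,0,75],[0,0,0,0,0,0,75],[0,0,0,0,0,0,75]]
  ]
}}

```text
clock: 6.4
tcp_pos: [0.4603, -0.2531, 0.0987]
orientation: [-0.0, 0.705, 0.71, 0.0]
wrist_force: [0.3, -0.1, 0.4]
finger_gap: 0.06
grip_force: 0.0
```

Run:
```python
from h import *
c,T,s=shot("wrist"); print(s["tcp_pos"],rot(s["orientation"]).round(3).tolist(),move([.460,-.254,.063]))
cv2.imwrite("pics/w3.png",c["pixels"][:,:,::-1])
```

```text
[ 0.46034998 -0.25309097  0.09868165] [[-0.007, 1.0, -0.001], [1.0, 0.007, 0.001], [0.001, -0.001, -1.0]] [-0.00039358 -0.00417428  0.14615746]
```

View pics/w3.png

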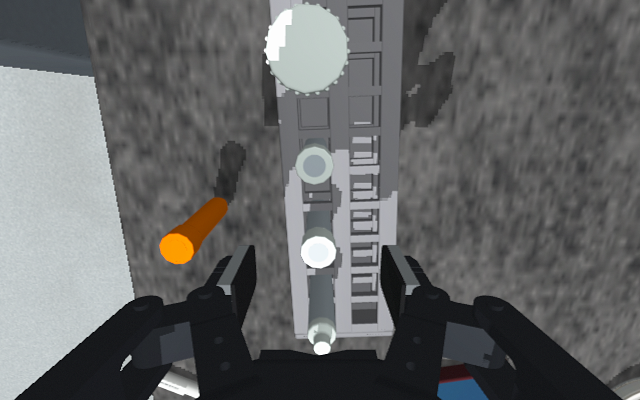

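The cap of short s2 is at (318,252), midway between the fingers. I descend, close and lift.

Emit:
{"name": "jog_arm", "arguments": {
  "increments": [
    [[0,0,0.048,0,0,0,75],[0,0,0.048,0,0,0,75],[0,0,0.048,0,0,0,75],[0,0,0,0,0,0,75],[0,0,0,0,0,0,150],[0,0,0,0,0,0,255],[0,0,0,0,0,0,255],[0,0,0,0,0,0,255],[0,0,0,0,0,0,255],[0,0,0,0,0,0,255],[0,0,0,0,0,0,255]]
  ],
  "force": 40
}}

```text
clock: 7.55
tcp_pos: [0.4606, -0.2547, 0.0627]
orientation: [0.001, 0.705, 0.709, 0.0]
wrist_force: [0.3, 0.4, 3.3]
finger_gap: 0.0175
grip_force: 39.0
```

Emit:
{"name": "jog_arm", "arguments": {
  "increments": [
    [[0,0,-0.05,0,0,0,255],[0,0,-0.1,0,0,0,255],[0,0,-0.1,0,0,0,255],[0,0,-0.1,0,0,0,255],[0,0,-0.1,0,0,0,255],[0,0,-0.1,0,0,0,255],[0,0,-0.05,0,0,0,255],[0,0,0,0,0,0,255]]
  ]
}}

```text
clock: 8.35
tcp_pos: [0.4611, -0.2551, 0.2144]
orientation: [0.002, 0.705, 0.709, 0.0]
wrist_force: [0.5, -1.0, -1.0]
finger_gap: 0.0173
grip_force: 39.3
```

Run:
```python
from h import *
c,T,s=shot("wrist"); print(s["tcp_pos"],rot(s["orientation"]).round(3).tolist(),move([.560,.030,.21]),s["finger_gap"],s["grip_force"])
cv2.imwrite("pics/w4.png",cv2.resize(c["pixels"][150:400,200:440,::-1],None,fx=2.4,fy=2.4))
```

```text
[ 0.46110111 -0.25507156  0.21437875] [[-0.005, 1.0, 0.003], [1.0, 0.005, -0.002], [-0.002, 0.003, -1.0]] [1.1363049  0.40401919 0.01065273] 0.01731154341135807 39.276443123817444
```

View pics/w4.png

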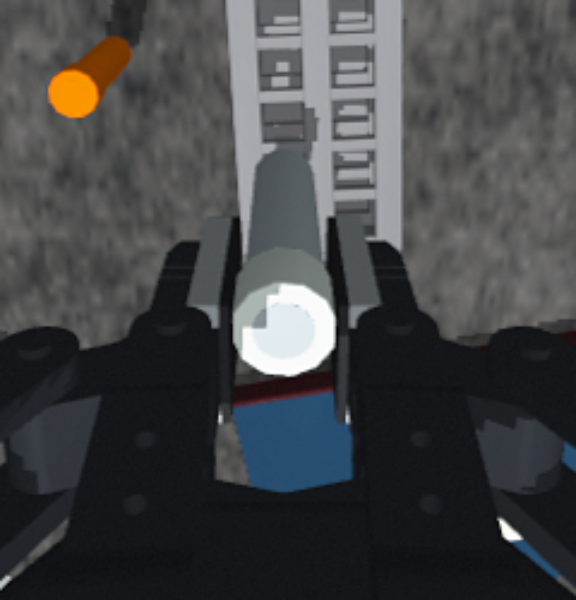

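Run:
```python
from h import *
c,T,s=shot("wrist"); M=rot(s["orientation"]);t=s["tcp_pos"]
for z in (.057,-.028): 
  p=proj(c,T,t+M@[0,0,z]); print(p.round(1), ((p-[200,150])*2.4).round())
```

```text
[318.4 217.9] [284. 163.]
[318.7 289.3] [285. 334.]
```

Emit:
{"name": "jog_arm", "arguments": {
  "increments": [
    [[0.095,0.034,0,0,0,0,255],[0.095,0.034,0,0,0,0,255],[0.095,0.034,0,0,0,0,255],[0.095,0.034,0,0,0,0,255],[0.095,0.034,0,0,0,0,255],[0.095,0.034,0,0,0,0,255],[0.095,0.034,0,0,0,0,255],[0.095,0.034,0,0,0,0,255],[0.095,0.034,0,0,0,0,255],[0.095,0.034,0,0,0,0,255],[0.095,0.034,0,0,0,0,255],[0.091,0.032,0,0,0,0,255],[0,0,0,0,0,0,255],[0,0,0,0,0,0,255]]
  ]
}}

```text
clock: 9.85
tcp_pos: [0.5594, 0.0305, 0.2106]
orientation: [-0.001, 0.705, 0.709, -0.001]
wrist_force: [0.6, 0.1, -0.8]
finger_gap: 0.0175
grip_force: 39.3
```

```bash
cat > st.py <<'E'
from h import *
import sys
s=env.get_state(); M=rot(s["orientation"]); print(s["tcp_pos"].round(4),M[:,2].round(4),"yaw err",round(float(np.degrees(M[0,0])),2),"gap",round(float(s["finger_gap"]),4))
for a in sys.argv[1:]: print(a,move([float(x) for x in a.split(",")]).round(3))
E
python3 st.py .5601,.0304,.113
python3 - <<'E'
from h import *
c,T,s=shot("wrist"); M=rot(s["orientation"])
u=proj(c,T,s["tcp_pos"]+M@[0,0,.057]);print(u, proj(c,T,(.5601,.0304,.106)))
cv2.imwrite("pics/w5.png",cv2.resize(c["pixels"][80:330,200:440,::-1],None,fx=2.4,fy=2.4))
E
```

```text
[0.5594 0.0305 0.2106] [-0.003  0.    -1.   ] yaw err -0.37 gap 0.0175
.5601,.0304,.113 [-0.     0.004  0.39 ]
[318.3664046  217.86537807] [319.58625197 197.59510798]
```

View pics/w5.png

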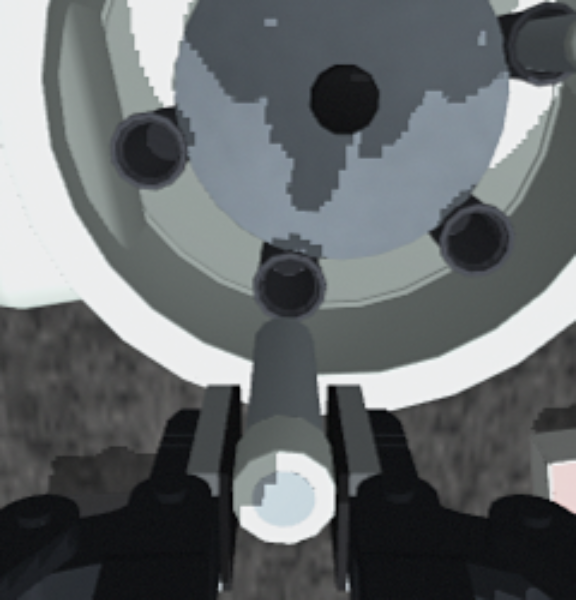

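Holder 4 is at crop (290,284), with the tube foot just in front of it. It is about 1 mm right of the model, so I correct for that and insert.

Emit:
{"name": "jog_arm", "arguments": {
  "increments": [
    [[-0.001,0.006,0,0,0,0,255],[0,0,0.06,0,0,0,255],[0,0,0.06,0,0,0,255],[0,0,0.06,0,0,0,255],[0,0,0.04,0,0,0,255],[0,0,0.04,0,0,0,255],[0,0,0,0,0,0,255]]
  ]
}}

```text
clock: 10.6
tcp_pos: [0.5609, 0.0294, 0.146]
orientation: [-0.001, 0.706, 0.709, -0.001]
wrist_force: [0.2, -0.4, -1.2]
finger_gap: 0.0179
grip_force: 39.3
```

```bash
python3 st.py .561,.0300,.113
```

```text
[0.5609 0.0294 0.146 ] [-2.3e-03  1.0e-04 -1.0e+00] yaw err -0.25 gap 0.0179
.561,.0300,.113 [0.002 0.001 0.132]
```

Emit:
{"name": "jog_arm", "arguments": {
  "increments": [
    [[0.002,0,0.03,0,0,0,255],[0,0,0.03,0,0,0,255],[0,0,0.03,0,0,0,255],[0,0,0.03,0,0,0,255],[0,0,0.012,0,0,0,255],[0,0,0,0,0,0,255],[0,0,0,0,0,0,255]]
  ]
}}

```text
clock: 11.3
tcp_pos: [0.5612, 0.0302, 0.1138]
orientation: [-0.0, 0.705, 0.709, -0.001]
wrist_force: [-0.9, -3.8, -1.4]
finger_gap: 0.0172
grip_force: 39.2
```

Emit:
{"name": "jog_arm", "arguments": {
  "increments": [
    [[0,0,0.008,0,0,0,255],[0,0,0,0,0,0,255]]
  ]
}}

```text
clock: 11.5
tcp_pos: [0.5619, 0.03, 0.1127]
orientation: [0.0, 0.705, 0.709, 0.0]
wrist_force: [-0.5, -5.4, 2.5]
finger_gap: 0.0175
grip_force: 39.5
```

Emit:
{"name": "jog_arm", "arguments": {
  "increments": [
    [[0,0,0,0,0,0,135],[0,0,0,0,0,0,135],[0,0,0,0,0,0,135],[0,0,0,0,0,0,135],[0,0,-0.05,0,0,0,135],[0,0,-0.1,0,0,0,135],[0,0,-0.1,0,0,0,100],[0,0,-0.1,0,0,0,75],[0,0,-0.1,0,0,0,75],[0,0,-0.05,0,0,0,75],[0,0,0,0,0,0,75]]
  ]
}}

```text
clock: 12.6
tcp_pos: [0.563, 0.0303, 0.2398]
orientation: [0.002, 0.705, 0.709, 0.002]
wrist_force: [0.4, 0.4, -0.1]
finger_gap: 0.0604
grip_force: 0.0
```

```bash
python3 st.py .4617,-.2984,.24
python3 - <<'E'
from h import *
c,T,s=shot("wrist"); print(proj(c,T,(.561,.03,.141)),proj(c,T,(.561,.03,.146)))
cv2.imwrite("pics/w6.png",cv2.resize(c["pixels"][80:330,200:440,::-1],None,fx=2.4,fy=2.4))
E
```

```text
[0.563  0.0303 0.2398] [ 4.5e-03 -2.0e-04 -1.0e+00] yaw err -0.3 gap 0.0604
.4617,-.2984,.24 [-1.313 -0.412 -0.002]
[315.21354573 199.95362688] [315.19057904 201.83486404]
```

View pics/w6.png

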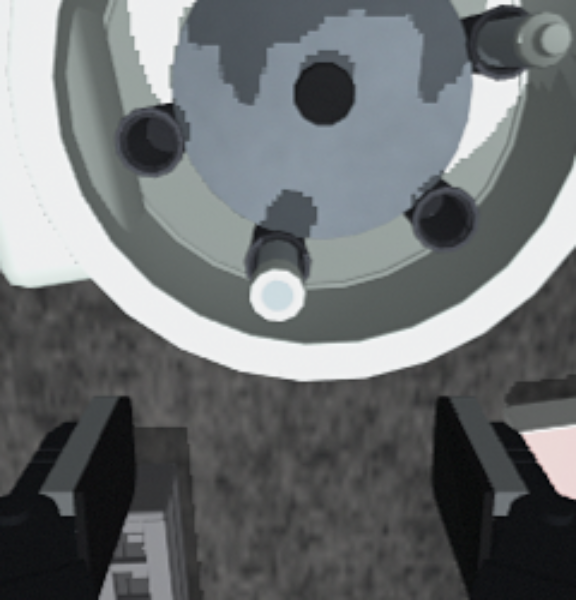

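Short s2 stands in holder 4, with its cap at crop (277,294). Next is the mid tube.

Emit:
{"name": "jog_arm", "arguments": {
  "increments": [
    [[-0.1,-0.031,0,0,0,0,75],[-0.1,-0.031,0,0,0,0,75],[-0.1,-0.031,0,0,0,0,75],[-0.1,-0.031,0,0,0,0,75],[-0.1,-0.031,0,0,0,0,75],[-0.1,-0.031,0,0,0,0,75],[-0.1,-0.031,0,0,0,0,75],[-0.1,-0.031,0,0,0,0,75],[-0.1,-0.031,0,0,0,0,75],[-0.1,-0.031,0,0,0,0,75],[-0.1,-0.031,0,0,0,0,75],[-0.1,-0.031,0,0,0,0,75],[-0.1,-0.031,0,0,0,0,75],[-0.013,-0.009,0,0,0,0,75],[0,0,0.1,0,0,0,75],[0,0,0.1,0,0,0,75],[0,0,0.1,0,0,0,75],[0,0,0.1,0,0,0,75],[0,0,0,0,0,0,75]]
  ]
}}

```text
clock: 14.55
tcp_pos: [0.4579, -0.2954, 0.1328]
orientation: [-0.004, 0.705, 0.709, -0.0]
wrist_force: [-0.9, 0.3, 0.1]
finger_gap: 0.0601
grip_force: 0.0
```

```bash
python3 st.py .4617,-.2984,.071
```

```text
[ 0.4579 -0.2954  0.1328] [-0.0064  0.0063 -1.    ] yaw err -0.32 gap 0.0601
.4617,-.2984,.071 [-0.014  0.017  0.247]
```

Emit:
{"name": "jog_arm", "arguments": {
  "increments": [
    [[0,0,0,0,0,0,75],[0,0,0,0,0,0,75]]
  ]
}}

```text
clock: 14.75
tcp_pos: [0.4611, -0.2986, 0.1384]
orientation: [0.001, 0.705, 0.709, 0.0]
wrist_force: [0.5, 0.5, 0.2]
finger_gap: 0.0604
grip_force: 0.0
```

```bash
python3 st.py .4617,-.2984,.071
```

```text
[ 0.4611 -0.2986  0.1384] [ 1.3e-03 -8.0e-04 -1.0e+00] yaw err -0.32 gap 0.0604
.4617,-.2984,.071 [0.001 0.002 0.27 ]
```

Now settled; I descend, grasp and lift.

Emit:
{"name": "jog_arm", "arguments": {
  "increments": [
    [[0,0.002,0.07,0,0,0,75],[0,0,0.07,0,0,0,75],[0,0,0.07,0,0,0,75],[0,0,0.06,0,0,0,75],[0,0,0,0,0,0,75],[0,0,0,0,0,0,150],[0,0,0,0,0,0,255],[0,0,0,0,0,0,255],[0,0,0,0,0,0,255],[0,0,0,0,0,0,255],[0,0,0,0,0,0,255],[0,0,0,0,0,0,255]]
  ]
}}

```text
clock: 15.95
tcp_pos: [0.4619, -0.2991, 0.071]
orientation: [0.001, 0.705, 0.709, 0.0]
wrist_force: [0.5, 1.5, 5.6]
finger_gap: 0.0146
grip_force: 39.1
```

Emit:
{"name": "jog_arm", "arguments": {
  "increments": [
    [[0,0,-0.05,0,0,0,255],[0,0,-0.1,0,0,0,255],[0,0,-0.1,0,0,0,255],[0,0,-0.1,0,0,0,255],[0,0,-0.1,0,0,0,255],[0,0,-0.1,0,0,0,255],[0,0,-0.05,0,0,0,255],[0,0,0,0,0,0,255],[0,0,0,0,0,0,255]]
  ]
}}

```text
clock: 16.85
tcp_pos: [0.4606, -0.2982, 0.2191]
orientation: [-0.0, 0.705, 0.709, -0.0]
wrist_force: [0.0, -0.9, -0.1]
finger_gap: 0.0149
grip_force: 39.3
```

```bash
python3 st.py .5148,.0760,.23
python3 - <<'E'
from h import *
c,T,s=shot("wrist"); M=rot(s["orientation"])
for z in(.065,-.037): print(((proj(c,T,s["tcp_pos"]+M@[0,0,z])-[200,80])*2.4).round())
cv2.imwrite("pics/w7.png",cv2.resize(c["pixels"][80:330,200:440,::-1],None,fx=2.4,fy=2.4))
E
```

```text
[ 0.4606 -0.2982  0.2191] [-7.e-04  6.e-04 -1.e+00] yaw err -0.3 gap 0.0149
.5148,.0760,.23 [ 1.496  0.224 -0.043]
[284. 321.]
[285. 534.]
```

View pics/w7.png

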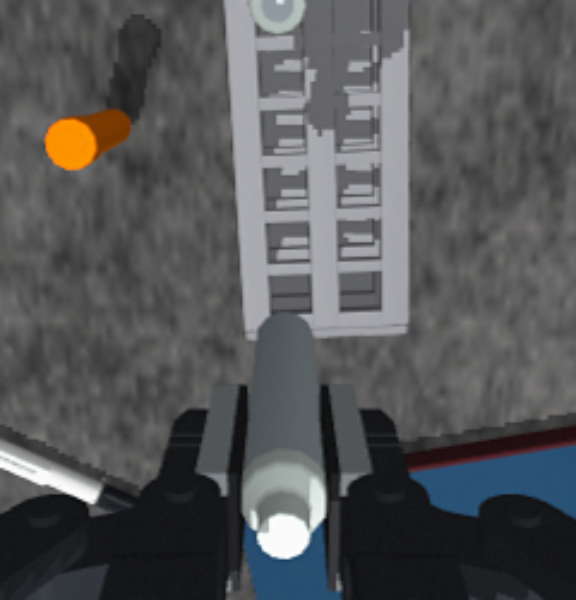

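Emit:
{"name": "jog_arm", "arguments": {
  "increments": [
    [[0.1,0.015,0,0,0,0,255],[0.1,0.015,0,0,0,0,255],[0.1,0.015,0,0,0,0,255],[0.1,0.015,0,0,0,0,255],[0.1,0.015,0,0,0,0,255],[0.1,0.015,0,0,0,0,255],[0.1,0.015,0,0,0,0,255],[0.1,0.015,0,0,0,0,255],[0.1,0.015,0,0,0,0,255],[0.1,0.015,0,0,0,0,255],[0.1,0.015,0,0,0,0,255],[0.1,0.015,0,0,0,0,255],[0.1,0.015,0,0,0,0,255],[0.1,0.015,0,0,0,0,255],[0.094,0.014,0,0,0,0,255],[0,0,0,0,0,0,255],[0,0,0,0,0,0,255],[0,0,0,0,0,0,255],[0,0,0,0,0,0,255]]
  ]
}}

```text
clock: 18.8
tcp_pos: [0.5148, 0.0745, 0.2194]
orientation: [-0.0, 0.706, 0.708, -0.0]
wrist_force: [0.0, -0.4, -0.7]
finger_gap: 0.0146
grip_force: 39.3
```

```bash
python3 st.py .514,.0762,.121
python3 - <<'E'
from h import *
c,T,s=shot("wrist"); M=rot(s["orientation"]); S=2.4; o=np.array([200,80])
im=cv2.resize(c["pixels"][80:330,200:440,::-1],None,fx=S,fy=S)
p=np.array([.57674,.09321]); 
for k in range(6):
  a=np.radians(15.19+60*k); h=p+.065*np.array([np.cos(a),np.sin(a)])
  q=np.array([(proj(c,T,[h[0]+.013*np.cos(t),h[1]+.013*np.sin(t),.106])-o+.5)*S-.5 for t in np.linspace(0,6.28,40)]).astype(np.int32)
  cv2.polylines(im,[q],True,(0,0,255),1)
f=((proj(c,T,s["tcp_pos"]+M@[0,0,.065])-o)*S).astype(int); cv2.circle(im,tuple(map(int,f)),3,(0,255,0),-1)
cv2.imwrite("pics/w8.png",im)
E
```

```text
[0.5148 0.0745 0.2194] [-7.e-04 -1.e-04 -1.e+00] yaw err -0.23 gap 0.0146
.514,.0762,.121 [ 0.007 -0.003  0.394]
```

View pics/w8.png

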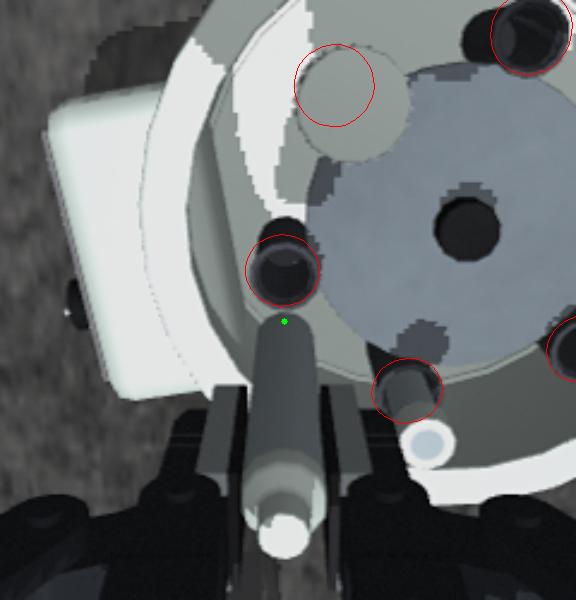

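Holder 3 is at crop (285,271), 1 mm right of the model and in line with the tube. I insert it there.

Emit:
{"name": "jog_arm", "arguments": {
  "increments": [
    [[0.007,0.001,0,0,0,0,255],[0,0,0.06,0,0,0,255],[0,0,0.06,0,0,0,255],[0,0,0.06,0,0,0,255],[0,0,0.04,0,0,0,255],[0,0,0.04,0,0,0,255],[0,0,0,0,0,0,255]]
  ]
}}

```text
clock: 19.55
tcp_pos: [0.5146, 0.0769, 0.1536]
orientation: [-0.001, 0.705, 0.709, -0.001]
wrist_force: [0.4, -0.1, 0.3]
finger_gap: 0.0145
grip_force: 39.3
```

```bash
python3 st.py .515,.0762,.121
```

```text
[0.5146 0.0769 0.1536] [-1.9e-03 -1.0e-04 -1.0e+00] yaw err -0.28 gap 0.0145
.515,.0762,.121 [-0.003  0.002  0.13 ]
```

Emit:
{"name": "jog_arm", "arguments": {
  "increments": [
    [[0,0,0.03,0,0,0,255],[0,0,0.03,0,0,0,255],[0,0,0.03,0,0,0,255],[0,0,0.03,0,0,0,255],[0,0,0.014,0,0,0,255],[0,0,0,0,0,0,255],[0,0,0,0,0,0,255]]
  ]
}}

```text
clock: 20.25
tcp_pos: [0.5153, 0.0772, 0.1212]
orientation: [-0.0, 0.705, 0.709, 0.0]
wrist_force: [-0.8, -0.2, -0.8]
finger_gap: 0.0148
grip_force: 39.3
```

Emit:
{"name": "jog_arm", "arguments": {
  "increments": [
    [[0,0,0.006,0,0,0,255],[0,0,0,0,0,0,255]]
  ]
}}

```text
clock: 20.45
tcp_pos: [0.5155, 0.0772, 0.1209]
orientation: [0.0, 0.705, 0.709, 0.0]
wrist_force: [-4.1, -0.1, 8.5]
finger_gap: 0.0146
grip_force: 40.2
```

Emit:
{"name": "jog_arm", "arguments": {
  "increments": [
    [[0,0,0,0,0,0,135],[0,0,0,0,0,0,135],[0,0,0,0,0,0,135],[0,0,0,0,0,0,135],[0,0,-0.05,0,0,0,135],[0,0,-0.1,0,0,0,135],[0,0,-0.1,0,0,0,100],[0,0,-0.1,0,0,0,75],[0,0,-0.1,0,0,0,75],[0,0,-0.05,0,0,0,75],[0,0,0,0,0,0,75],[0,0,0,0,0,0,75]]
  ]
}}

```text
clock: 21.65
tcp_pos: [0.5151, 0.0771, 0.2443]
orientation: [-0.0, 0.705, 0.709, -0.0]
wrist_force: [-0.0, 0.2, -0.2]
finger_gap: 0.0601
grip_force: 0.0
```

```bash
python3 st.py .4557,-.1617,.24
```

```text
[0.5151 0.0771 0.2443] [-4.e-04  1.e-04 -1.e+00] yaw err -0.3 gap 0.0601
.4557,-.1617,.24 [-0.954 -0.242  0.017]
```

Emit:
{"name": "jog_arm", "arguments": {
  "increments": [
    [[-0.095,-0.024,0,0,0,0,75],[-0.095,-0.024,0,0,0,0,75],[-0.095,-0.024,0,0,0,0,75],[-0.095,-0.024,0,0,0,0,75],[-0.095,-0.024,0,0,0,0,75],[-0.095,-0.024,0,0,0,0,75],[-0.095,-0.024,0,0,0,0,75],[-0.095,-0.024,0,0,0,0,75],[-0.095,-0.024,0,0,0,0,75],[-0.097,-0.025,0,0,0,0,75],[0,0,0.1,0,0,0,75],[0,0,0.1,0,0,0,75],[0,0,0.1,0,0,0,75],[0,0,0,0,0,0,75],[0,0,0,0,0,0,75],[0,0,0,0,0,0,75]]
  ]
}}

```text
clock: 23.25
tcp_pos: [0.4567, -0.1614, 0.1706]
orientation: [0.0, 0.705, 0.709, 0.0]
wrist_force: [-0.0, -1.3, -0.6]
finger_gap: 0.0604
grip_force: 0.0
```

```bash
python3 st.py .4557,-.1617,.096
```

```text
[ 0.4567 -0.1614  0.1706] [ 9.e-04 -4.e-04 -1.e+00] yaw err -0.31 gap 0.0604
.4557,-.1617,.096 [-0.001 -0.004  0.298]
```

Emit:
{"name": "jog_arm", "arguments": {
  "increments": [
    [[0,-0.004,0.08,0,0,0,75],[0,0,0.08,0,0,0,75],[0,0,0.08,0,0,0,75],[0,0,0.058,0,0,0,75],[0,0,0,0,0,0,75],[0,0,0,0,0,0,120],[0,0,0,0,0,0,255],[0,0,0,0,0,0,255],[0,0,0,0,0,0,255],[0,0,0,0,0,0,255],[0,0,0,0,0,0,255]]
  ]
}}

```text
clock: 24.35
tcp_pos: [0.4563, -0.1618, 0.0967]
orientation: [0.001, 0.705, 0.709, 0.0]
wrist_force: [-1.2, -0.5, 6.5]
finger_gap: 0.0266
grip_force: 39.2
```

Emit:
{"name": "jog_arm", "arguments": {
  "increments": [
    [[0,0,-0.05,0,0,0,255],[0,0,-0.1,0,0,0,255],[0,0,-0.1,0,0,0,255],[0,0,-0.1,0,0,0,255],[0,0,-0.1,0,0,0,255],[0,0,-0.1,0,0,0,255],[0,0,-0.1,0,0,0,255],[0,0,0,0,0,0,255],[0,0,0,0,0,0,255]]
  ]
}}

```text
clock: 25.25
tcp_pos: [0.4555, -0.1613, 0.2581]
orientation: [0.001, 0.705, 0.709, 0.0]
wrist_force: [-0.1, -0.8, -0.2]
finger_gap: 0.0267
grip_force: 39.8
```

```bash
python3 st.py .6232,.0474,.26
```

```text
[ 0.4555 -0.1613  0.2581] [ 1.1e-03 -5.0e-04 -1.0e+00] yaw err -0.3 gap 0.0267
.6232,.0474,.26 [ 0.831  0.675 -0.007]
```

Emit:
{"name": "jog_arm", "arguments": {
  "increments": [
    [[0.07,0.057,0,0,0,0,255],[0.07,0.057,0,0,0,0,255],[0.07,0.057,0,0,0,0,255],[0.07,0.057,0,0,0,0,255],[0.07,0.057,0,0,0,0,255],[0.07,0.057,0,0,0,0,255],[0.07,0.057,0,0,0,0,255],[0.07,0.057,0,0,0,0,255],[0.07,0.057,0,0,0,0,255],[0.07,0.057,0,0,0,0,255],[0.07,0.057,0,0,0,0,255],[0.061,0.048,0,0,0,0,255],[0,0,0,0,0,0,255],[0,0,0,0,0,0,255],[0,0,0,0,0,0,255],[0,0,0,0,0,0,255]]
  ]
}}

```text
clock: 26.85
tcp_pos: [0.6223, 0.0467, 0.2577]
orientation: [-0.0, 0.706, 0.709, -0.0]
wrist_force: [0.1, -0.0, -0.7]
finger_gap: 0.0265
grip_force: 39.8
```

```bash
cat > ov.py <<'E'
from h import *
import sys
fz,name=float(sys.argv[1]),sys.argv[2]
c,T,s=shot("wrist"); M=rot(s["orientation"]); S=2.4; o=np.array([200,80])
im=cv2.resize(c["pixels"][80:330,200:440,::-1],None,fx=S,fy=S)
p=np.array([.5772,.0932]) 
for k in range(6):
  a=np.radians(15.19+60*k); h=p+.065*np.array([np.cos(a),np.sin(a)])
  q=np.array([(proj(c,T,[h[0]+.013*np.cos(t),h[1]+.013*np.sin(t),.106])-o+.5)*S-.5 for t in np.linspace(0,6.28,40)]).astype(np.int32)
  cv2.polylines(im,[q],True,(0,0,255),1)
f=((proj(c,T,s["tcp_pos"]+M@[0,0,fz])-o)*S).astype(int); cv2.circle(im,tuple(map(int,f)),3,(0,255,0),-1)
cv2.imwrite(f"pics/{name}.png",im)
E
python3 st.py .6232,.0474,.146; python3 ov.py .09 w9
```

```text
[0.6223 0.0467 0.2577] [-5.e-04 -0.e+00 -1.e+00] yaw err -0.24 gap 0.0265
.6232,.0474,.146 [0.003 0.004 0.447]
```

View pics/w9.png

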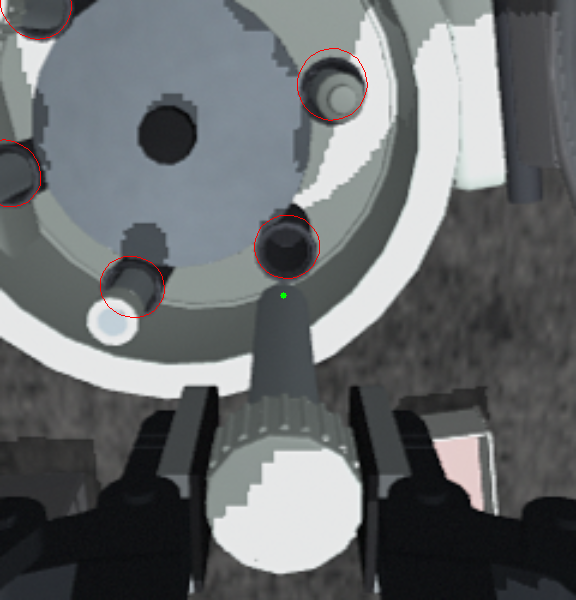

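Holder 5 is at crop (287,248) and matches the model. I insert the tall tube.

Emit:
{"name": "jog_arm", "arguments": {
  "increments": [
    [[0.003,0.004,0,0,0,0,255],[0,0,0.07,0,0,0,255],[0,0,0.07,0,0,0,255],[0,0,0.06,0,0,0,255],[0,0,0.04,0,0,0,255],[0,0,0.04,0,0,0,255],[0,0,0.03,0,0,0,255],[0,0,0,0,0,0,255],[0,0,0,0,0,0,255]]
  ]
}}

```text
clock: 27.8
tcp_pos: [0.6239, 0.048, 0.1805]
orientation: [0.0, 0.705, 0.709, -0.0]
wrist_force: [-0.5, -0.5, 0.0]
finger_gap: 0.0266
grip_force: 39.8
```

```bash
python3 st.py .6233,.0474,.1467
```

```text
[0.6239 0.048  0.1805] [ 1.e-04 -1.e-04 -1.e+00] yaw err -0.29 gap 0.0266
.6233,.0474,.1467 [-0.003 -0.003  0.135]
```

Emit:
{"name": "jog_arm", "arguments": {
  "increments": [
    [[-0.002,-0.002,0.03,0,0,0,255],[0,0,0.03,0,0,0,255],[0,0,0.03,0,0,0,255],[0,0,0.03,0,0,0,255],[0,0,0.014,0,0,0,255],[0,0,0.004,0,0,0,255],[0,0,0,0,0,0,255],[0,0,0,0,0,0,255]]
  ]
}}

```text
clock: 28.6
tcp_pos: [0.624, 0.0477, 0.1468]
orientation: [0.001, 0.705, 0.709, 0.001]
wrist_force: [-0.4, -0.9, 4.3]
finger_gap: 0.0265
grip_force: 40.3
```

Emit:
{"name": "jog_arm", "arguments": {
  "increments": [
    [[0,0,0,0,0,0,105],[0,0,0,0,0,0,105],[0,0,0,0,0,0,105],[0,0,0,0,0,0,105],[0,0,-0.05,0,0,0,105],[0,0,-0.1,0,0,0,75],[0,0,-0.1,0,0,0,75],[0,0,-0.1,0,0,0,75],[0,0,-0.05,0,0,0,75],[0,0,0,0,0,0,75],[0,0,0,0,0,0,75]]
  ]
}}

```text
clock: 29.7
tcp_pos: [0.6233, 0.0477, 0.2453]
orientation: [-0.0, 0.705, 0.709, -0.0]
wrist_force: [-1.3, -0.5, -1.2]
finger_gap: 0.0602
grip_force: 0.0
```

```bash
python3 st.py .4576,-.2082,.23
```

```text
[0.6233 0.0477 0.2453] [-3.e-04  1.e-04 -1.e+00] yaw err -0.3 gap 0.0602
.4576,-.2082,.23 [-1.02  -0.668  0.061]
```

Emit:
{"name": "jog_arm", "arguments": {
  "increments": [
    [[-0.085,-0.056,0,0,0,0,75],[-0.085,-0.056,0,0,0,0,75],[-0.085,-0.056,0,0,0,0,75],[-0.085,-0.056,0,0,0,0,75],[-0.085,-0.056,0,0,0,0,75],[-0.085,-0.056,0,0,0,0,75],[-0.085,-0.056,0,0,0,0,75],[-0.085,-0.056,0,0,0,0,75],[-0.085,-0.056,0,0,0,0,75],[-0.085,-0.056,0,0,0,0,75],[-0.085,-0.056,0,0,0,0,75],[-0.085,-0.052,0,0,0,0,75],[0,0,0.1,0,0,0,75],[0,0,0.1,0,0,0,75],[0,0,0.1,0,0,0,75],[0,0,0.1,0,0,0,75],[0,0,0.1,0,0,0,75],[0,0,0,0,0,0,75],[0,0,0,0,0,0,75],[0,0,0,0,0,0,75]]
  ]
}}

```text
clock: 31.7
tcp_pos: [0.4582, -0.2085, 0.1216]
orientation: [0.0, 0.705, 0.709, 0.0]
wrist_force: [0.3, -0.2, -1.0]
finger_gap: 0.0604
grip_force: 0.0
```

```bash
python3 st.py .4576,-.2082,.063
```

```text
[ 0.4582 -0.2085  0.1216] [ 9.e-04 -5.e-04 -1.e+00] yaw err -0.3 gap 0.0604
.4576,-.2082,.063 [ 0.001 -0.003  0.234]
```

Emit:
{"name": "jog_arm", "arguments": {
  "increments": [
    [[0,-0.002,0.07,0,0,0,75],[0,0,0.07,0,0,0,75],[0,0,0.05,0,0,0,75],[0,0,0.044,0,0,0,75],[0,0,0,0,0,0,75],[0,0,0,0,0,0,150],[0,0,0,0,0,0,255],[0,0,0,0,0,0,255],[0,0,0,0,0,0,255],[0,0,0,0,0,0,255],[0,0,0,0,0,0,255],[0,0,0,0,0,0,255]]
  ]
}}

```text
clock: 32.9
tcp_pos: [0.4578, -0.2086, 0.063]
orientation: [0.001, 0.705, 0.709, 0.0]
wrist_force: [-0.3, 0.4, 5.4]
finger_gap: 0.0174
grip_force: 39.0
```

Emit:
{"name": "jog_arm", "arguments": {
  "increments": [
    [[0,0,-0.05,0,0,0,255],[0,0,-0.1,0,0,0,255],[0,0,-0.1,0,0,0,255],[0,0,-0.1,0,0,0,255],[0,0,-0.1,0,0,0,255],[0,0,-0.1,0,0,0,255],[0,0,-0.1,0,0,0,255],[0,0,-0.05,0,0,0,255],[0,0,0,0,0,0,255],[0,0,0,0,0,0,255]]
  ]
}}

```text
clock: 33.9
tcp_pos: [0.4569, -0.208, 0.2363]
orientation: [-0.001, 0.705, 0.709, -0.0]
wrist_force: [0.3, -0.4, -0.1]
finger_gap: 0.0171
grip_force: 39.3
```

```bash
python3 st.py .594,.156,.235
```

```text
[ 0.4569 -0.208   0.2363] [-9.e-04  7.e-04 -1.e+00] yaw err -0.3 gap 0.0171
.594,.156,.235 [1.453 0.556 0.006]
```

Emit:
{"name": "jog_arm", "arguments": {
  "increments": [
    [[0.1,0.038,0,0,0,0,255],[0.1,0.038,0,0,0,0,255],[0.1,0.038,0,0,0,0,255],[0.1,0.038,0,0,0,0,255],[0.1,0.038,0,0,0,0,255],[0.1,0.038,0,0,0,0,255],[0.1,0.038,0,0,0,0,255],[0.1,0.038,0,0,0,0,255],[0.1,0.038,0,0,0,0,255],[0.1,0.038,0,0,0,0,255],[0.1,0.038,0,0,0,0,255],[0.1,0.038,0,0,0,0,255],[0.1,0.038,0,0,0,0,255],[0.1,0.038,0,0,0,0,255],[0.053,0.024,0,0,0,0,255],[0,0,0,0,0,0,255],[0,0,0,0,0,0,255],[0,0,0,0,0,0,255],[0,0,0,0,0,0,255]]
  ]
}}

```text
clock: 35.8
tcp_pos: [0.5941, 0.1547, 0.2374]
orientation: [0.0, 0.706, 0.708, -0.0]
wrist_force: [0.4, 0.2, -0.2]
finger_gap: 0.0178
grip_force: 39.3
```

```bash
python3 st.py .5938,.156,.113; python3 ov.py .057 w10
```

```text
[0.5941 0.1547 0.2374] [-1.e-04 -1.e-04 -1.e+00] yaw err -0.22 gap 0.0178
.5938,.156,.113 [ 0.005 -0.001  0.498]
```

View pics/w10.png

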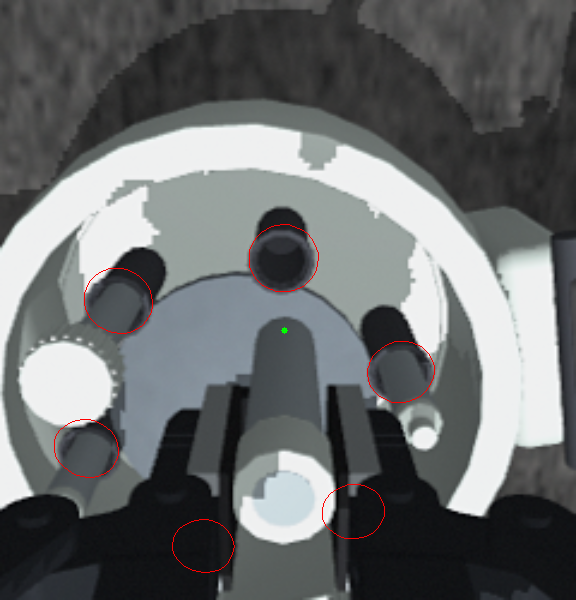

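Holder 1 is at crop (283,258) and matches the model. Both neighbours are clear, so I insert.

Emit:
{"name": "jog_arm", "arguments": {
  "increments": [
    [[0.005,-0.001,0,0,0,0,255],[0,0,0.08,0,0,0,255],[0,0,0.08,0,0,0,255],[0,0,0.08,0,0,0,255],[0,0,0.04,0,0,0,255],[0,0,0.04,0,0,0,255],[0,0,0.04,0,0,0,255],[0,0,0,0,0,0,255],[0,0,0,0,0,0,255]]
  ]
}}

```text
clock: 36.75
tcp_pos: [0.5939, 0.1568, 0.1473]
orientation: [-0.0, 0.705, 0.709, -0.0]
wrist_force: [-1.6, -1.0, -1.1]
finger_gap: 0.0177
grip_force: 39.3
```

```bash
python3 st.py .5938,.156,.113
```

```text
[0.5939 0.1568 0.1473] [-5.e-04 -4.e-04 -1.e+00] yaw err -0.29 gap 0.0177
.5938,.156,.113 [-0.003 -0.     0.137]
```

Emit:
{"name": "jog_arm", "arguments": {
  "increments": [
    [[-0.002,0,0.03,0,0,0,255],[0,0,0.03,0,0,0,255],[0,0,0.03,0,0,0,255],[0,0,0.03,0,0,0,255],[0,0,0.014,0,0,0,255],[0,0,0.006,0,0,0,255],[0,0,0,0,0,0,255],[0,0,0,0,0,0,255]]
  ]
}}

```text
clock: 37.55
tcp_pos: [0.5945, 0.156, 0.113]
orientation: [0.001, 0.705, 0.709, 0.0]
wrist_force: [-1.6, -4.6, 6.2]
finger_gap: 0.0175
grip_force: 39.9
```

Emit:
{"name": "jog_arm", "arguments": {
  "increments": [
    [[0,0,0,0,0,0,135],[0,0,0,0,0,0,135],[0,0,0,0,0,0,135],[0,0,0,0,0,0,135],[0,0,-0.05,0,0,0,135],[0,0,-0.1,0,0,0,135],[0,0,-0.1,0,0,0,135],[0,0,-0.1,0,0,0,135],[0,0,-0.1,0,0,0,135],[0,0,-0.1,0,0,0,135],[0,0,-0.1,0,0,0,135],[0,0,-0.1,0,0,0,135],[-0.1,0,0,0,0,0,75],[-0.1,0,0,0,0,0,75],[-0.1,0,0,0,0,0,75],[-0.1,0,0,0,0,0,75],[-0.1,-0.03,0,0,0,0,75],[-0.1,-0.03,0,0,0,0,75],[0,0,0,0,0,0,75],[0,0,0,0,0,0,75]]
  ]
}}

```text
clock: 39.55
tcp_pos: [0.5799, 0.0062, 0.3007]
orientation: [0.0, 0.706, 0.709, 0.001]
wrist_force: [-0.5, -0.3, -0.1]
finger_gap: 0.0604
grip_force: 0.0
```

Run:
```python
from h import *
c,T,s=shot("wrist"); print(s["tcp_pos"],s["clock"]); S=3;o=np.array([200,0])
im=cv2.resize(c["pixels"][0:200,200:440,::-1],None,fx=S,fy=S)
p=np.array([.5772,.0932])
H=[.158,.141,.176,.158,.141,.176];rr=[.0045,.0095,.014]*2;rr=[.0045,.0095,.014,.0045,.0095,.014]
for k in range(6):
  a=np.radians(15.19+60*k); h=p+.065*np.array([np.cos(a),np.sin(a)])
  q=np.array([(proj(c,T,[h[0]+rr[k]*np.cos(t),h[1]+rr[k]*np.sin(t),H[k]])-o+.5)*S-.5 for t in np.linspace(0,6.28,40)]).astype(np.int32)
  cv2.polylines(im,[q],True,(0,0,255),1)
cv2.imwrite("pics/w11.png",im)
```

```text
[0.57990117 0.00618582 0.30069001] 39.55
```

View pics/w11.png

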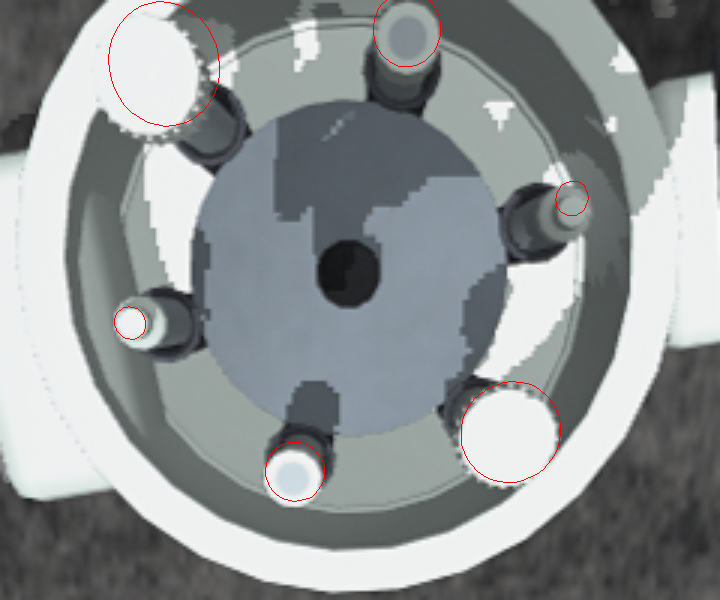

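All six tubes stand opposite their own kind. Short s2 at (293,476) is about 1.5 px off the model, so I'll check that it is seated with a gentle tap from closed fingers.

```bash
python3 st.py .561,.0295,.15
```

```text
[0.58   0.0068 0.3005] [ 1.e-03  5.e-04 -1.e+00] yaw err -0.29 gap 0.0601
.561,.0295,.15 [ 0.091 -0.076  0.602]
```

Emit:
{"name": "jog_arm", "arguments": {
  "increments": [
    [[0.045,-0.038,0,0,0,0,255],[0.046,-0.038,0,0,0,0,255],[0,0,0.1,0,0,0,255],[0,0,0.1,0,0,0,255],[0,0,0.1,0,0,0,255],[0,0,0.1,0,0,0,255],[0,0,0.08,0,0,0,255],[0,0,0.06,0,0,0,255],[0,0,0.04,0,0,0,255],[0,0,0,0,0,0,255],[0,0,0,0,0,0,255]]
  ]
}}

```text
clock: 40.7
tcp_pos: [0.5607, 0.0299, 0.1554]
orientation: [0.0, 0.705, 0.709, 0.0]
wrist_force: [1.3, 1.0, 0.4]
finger_gap: -0.0001
grip_force: 0.0
```

Emit:
{"name": "jog_arm", "arguments": {
  "increments": [
    [[0,0,0.01,0,0,0,255],[0,0,0.01,0,0,0,255],[0,0,0,0,0,0,255]]
  ]
}}

```text
clock: 41.0
tcp_pos: [0.5608, 0.0291, 0.1499]
orientation: [0.0, 0.705, 0.709, 0.0]
wrist_force: [-1.1, 0.2, -0.2]
finger_gap: 0.0002
grip_force: 0.0
```

Emit:
{"name": "jog_arm", "arguments": {
  "increments": [
    [[0,0,0.01,0,0,0,255],[0,0,0.01,0,0,0,255],[0,0,0.007,0,0,0,255],[0,0,0,0,0,0,255]]
  ]
}}

```text
clock: 41.4
tcp_pos: [0.5605, 0.0291, 0.1426]
orientation: [-0.0, 0.705, 0.709, -0.0]
wrist_force: [-0.2, -0.3, 0.5]
finger_gap: 0.0002
grip_force: 0.0
```

Emit:
{"name": "jog_arm", "arguments": {
  "increments": [
    [[0,0,0.006,0,0,0,255],[0,0,0,0,0,0,255]]
  ]
}}

```text
clock: 41.6
tcp_pos: [0.5607, 0.0291, 0.1414]
orientation: [-0.0, 0.705, 0.709, -0.0]
wrist_force: [0.9, -0.2, -1.0]
finger_gap: 0.0
grip_force: 0.0
```

There is no contact down to z = 0.1414, so the cap top is at its seated height. I retreat and hand in.

Emit:
{"name": "jog_arm", "arguments": {
  "increments": [
    [[0,0,-0.1,0,0,0,255],[0,0,-0.1,0,0,0,255],[0,0,-0.1,0,0,0,255],[0,0,-0.1,0,0,0,255],[0,0,-0.1,0,0,0,255],[0,0,-0.1,0,0,0,255],[-0.1,0,0,0,0,0,255],[-0.1,0,0,0,0,0,255],[-0.1,0,0,0,0,0,255],[0,0,0,0,0,0,100],[0,0,0,0,0,0,0],[0,0,0,0,0,0,0],[0,0,0,0,0,0,0]]
  ]
}}

```text
clock: 42.9
tcp_pos: [0.5611, -0.045, 0.2916]
orientation: [-0.0, 0.705, 0.709, 0.0]
wrist_force: [-0.3, 0.0, -0.3]
finger_gap: 0.0578
grip_force: 0.0
```

```bash
python3 -c "
from workcell import ticket
print(ticket.hand_in())"
```

```text
the job is handed in; nothing more can be done
None
```

The job is handed in at about 43 s of the 112 s: all four tubes are seated in the rotor, each opposite its own kind, and the gripper is open and clear; the hand-in gave no verdict.

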